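# Seat a casting in the checking fixture and gauge its edge gap

## Task

The die-cast cover lying in the checking fixture has slipped away from the datum bar: slide it along its rest rails, without lifting it off, until its edge sits flush against the bar. Then take the taper gauge from the gauge stand and slide its blade straight down into the gap between the cover's opposite edge and the gap rail until it drags snugly on both, without jamming it or unseating the cover. Finish holding the gauge there, upright and at that depth, so the gap can be read; leave the other gauges, the spare cover, the caliper and the wash bottle alone.

Things in the scene. Friction and masses are not known exactly. Their poses are not given: they have to be found in the camera images.
- fixture: Checking fixture fixed to the bench: aluminium base plate 240 (x) x 260 (y) x 18 mm. Origin: centre of its underside; x runs along the gap, y points to the datum bar. Two rest rails at x = +-35 carry the cover, underside at z 50. Side guides (inner faces x = +-59, top z 58) leave it 4 mm play each side. Bow handles at x = +-108 reach z 50. Nothing but the cover's boss stands above z 64
- cover: Grey cast aluminium cover, about 0.4 kg, loose on the rest rails: flange 110 (x) x 80 (y) x 14 mm, on it a round boss 40 mm in diameter, 24 mm high, at x 0, y +6. Origin: centre of its underside, axes nearly the fixture's. Its edge at y = +40 goes against the datum bar: flush is origin at y = +5 mm of the fixture; it starts 3.5 to 5 mm short of that, up to 0.02 rad askew
- cover_boss (a point): centre of the top face of the cover's boss (88 mm above the bench), where the cover can be gripped across the 40 mm diameter
- cover_edge (a point): middle of the upper edge of the cover on its -y side (the gap side), 64 mm above the bench
- gap_rail: Dark steel gap rail bolted to the fixture on the -y side of the cover, 110 (x) x 16 mm, top level with the cover's flange, 64 mm above the bench. Set anew for each job: with the cover flush the gap is 7 to 9 mm wide. Origin: bottom middle of its face towards the cover, 18 mm above the bench; axes as the fixture's. The gap is open 46 mm down to the base plate
- rail_edge (a point): middle of the rail's upper edge that faces the cover, 64 mm above the bench
- taper_gauge: Hand taper gauge, 0.15 kg, upright in one of the stand's three slots. Black rectangular handle 24 (x) x 16 (y) mm, z 5 to 55, over a steel collar 36 x 28 x 5 mm; below it a steel wedge blade 66 mm long, 20 mm wide (x), thickness (y) tapering evenly from 14 mm to 2 mm at the tip. Origin: centre of the collar's underside, z up
- gauge_tip (a point): middle of the gauge blade's tip, 66 mm below the gauge's origin. In a gap of g mm the blade touches both sides when the tip is 5.5 x (g - 2) mm below the edges; every mm further takes 5 to 10 N more push
- gauge_handle (a point): centre of the gauge's handle, 30 mm above the origin
- stand: Grey plastic gauge stand fixed to the bench, 190 (x) x 70 (y) x 75 mm high, with three slots 25 (x) x 18 (y) mm, 71 mm deep, at x = -60, 0, +60. Gauges hang in them by their collars: lift 66 mm and more to draw one out. Origin: centre of its underside, axes parallel to those of the taper gauge in it
- plug_gauge_thick: Plug gauge with a round metal handle 22 mm in diameter and 50 mm high, standing in another slot of the stand; leave alone. Origin: centre of its collar's underside
- plug_gauge_thin: Plug gauge with a round metal handle 16 mm in diameter and 42 mm high, in the remaining slot; leave alone. Origin: centre of its collar's underside
- spare_cover: A second cover just like the first, lying on the bench to the left of the fixture; leave alone. Origin: centre of its underside
- caliper: Digital caliper, 200 mm long, lying on the bench beyond the fixture; leave alone. Origin: on the bench, middle of its beam
- wash_bottle: White plastic wash bottle, 56 mm in diameter, 180 mm high, standing beyond the spare cover; leave alone. Origin: centre of its base
- datum_edge (a point): middle of the upper edge of the dark steel datum bar (120 x 16 mm), on the face that the cover butts against: y = +45 mm of the fixture, 64 mm above the bench
Things that resemble listed ones, but are neither listed nor needed, are in the scene too. Leave any blue or turquoise look-alike of the taper_gauge alone.

How it is judged:
On the way:
1. the cover is flush against the datum bar (within 1.2 mm and square within 0.015 rad) before the gauge is put in the gap (y of cover in the frame of fixture above 0.0038 m and angle between the y axis of cover and the y axis of fixture, either way round below 0.015 rad and contact force between taper_gauge and cover below 0.05 N and (z of gauge_tip in the frame of rail_edge above 0 m or horizontal distance between gauge_tip and rail_edge above 0.09 m)), for 0.2 s.
At the end, for the whole second after the job is handed in: cover on its rails and flush with the datum bar (1.2 mm, 0.015 rad); gauge gripped by the fingers, at rest, upright within 0.12 rad, tip in the gap 18 mm or more below the edges, off the base plate, blade bearing on cover and rail with 0.8 to 20 N each (y of cover in the frame of fixture above 0.0038 m and angle between the y axis of cover and the y axis of fixture, either way round below 0.015 rad and z of cover in the frame of fixture below 0.052 m and z of gauge_tip in the frame of rail_edge below -0.018 m and x of gauge_tip in the frame of rail_edge between -0.05 and 0.05 m and y of gauge_tip in the frame of rail_edge between 0 and 0.0095 m and angle between taper_gauge's own z axis and vertical below 0.12 rad and contact force between taper_gauge and cover between 0.8 and 20 N and contact force between taper_gauge and gap_rail between 0.8 and 20 N and contact force between taper_gauge and fixture below 0.2 N and contact force between the fingers and taper_gauge above 2 N and linear speed of taper_gauge below 0.01 m/s); the arm keeps its last pose, push and grip.
It fails at once if the cover is lifted more than 8 mm off its rails or tipped (z of cover in the frame of fixture above 0.058 m or angle between cover's own z axis and vertical above 0.12 rad).
It fails at once if the gauge is jammed in the gap with more than 30 N on the cover or the rail (contact force between taper_gauge and cover above 30 N or contact force between taper_gauge and gap_rail above 30 N).
It fails at once if another gauge, the spare cover, the caliper or the wash bottle is moved more than 25 mm (distance of any of plug_gauge_thick, plug_gauge_thin, spare_cover, caliper, wash_bottle from where it was at the start of the episode above 0.025 m).
It also fails if it takes over 53 s, if anything falls off the work surface, if the arm or the gripper's body presses on something with over 40 N, if the wrist force passes 120 N, or if a joint passes its speed limit or range.

## Robot

A 7-joint arm with a two-finger parallel gripper is mounted at the origin on the work surface. World frame = base frame: x ahead of the robot, y to its left, z up, the work surface at z = 0. Lengths are in m, angles in rad, forces in N, time in s.
With the tool pointing down it reaches from about 0.4 to 0.85 m from the base axis. Payload 10.4 kg.
Tool frame: the origin (TCP) lies midway between the tips of the shut fingers; the grasp point (between the pads) lies 19 mm behind it (arm.grip_depth is the distance from the TCP to the grasp point, in m); z points along the fingers, y is the line along which they close (so a half turn about z gives the same grasp; the last joint's range is limited). The gripper opens to 87 mm and grips with 3 to 60 N. Pads are 19 mm wide; open, the fingers measure 117 mm over their backs; the gripper's body (75 mm by 190 mm) begins 51 mm behind the grasp point.
Start: joints at [-1.31, 0.332, -0.065, 1.46, 0.022, 1.35, -0.088], TCP at [0.175, 0.6, 0.223] pointing down, gripper open.
Joint ranges: [-2.6, 2.6], [-0.5, 2.12], [-1.47, 1.34], [0.16, 2.42], [-1.27, 4.41], [0.06, 2.06], [-2.6, 2.6]. Speed limits (rad/s): [2.22, 2.22, 2.79, 2.79, 3.14, 3.14, 3.14].

## Interface

Orientations are given as a unit quaternion [w, x, y, z].
In Python, from bench import arm, optics, look_for, outline_of, place_of gives the robot as it stands. The module is installed in compiled form; this text tells all that it offers.
- The arm moves only by the tool arm_command, never from a script. Its argument "plan" is a list of rows, each a list of 3 entries, a list of its own where there are three numbers: the shift along the tool's x, y, z in units of 0.025 m (1.0 is 0.025 m), then the turn, a rotation vector about the tool's x, y, z in units of 0.1 rad (1.0 is 0.1 rad), then the opening, from -1 (shut) to 1 (fully open). A call has 1 to 12 rows; each row shifts and turns the commanded pose from where the row before left it, along the tool's axes as they then stand; what a row does not reach is not made up. A row lasts 1/12 s, in which the tool goes at most 41.7 mm and 7.16 degrees, less where a joint would pass 70% of its speed; a pose out of reach is approached as far as the arm can. A call with a number of a shift or a turn outside -1 to 1 is refused whole. A call with a gripper value outside its range is refused whole. The fingers move at their own pace and stop on an object; "force" is the grip in N (left out, the last holds). Time passes only in rows, so rows that do not move let the fingers close. It gives the time, the measured TCP pose, the force, the opening and the grip force at its end, in the units of the state.
- arm.observe(): the state, without advancing time (a new reading comes with each control period).
- optics.capture(name): name is "scene" or "side" or "wrist"; returns a dict with "img" (384x512x3 uint8, red, green, blue), "fx", "fy", "cx", "cy" (pixels), "view" (4x4, takes a point from world to camera coordinates); the wrist camera has in their place "hand_eye" (4x4, takes a point from camera to tool coordinates, whose origin is the TCP and whose axes are the flange's). Camera axes: x right, y down, z forward; pixel columns grow to the right and rows downward; lengths in m; the calibration is good to about 2 mm. A picture is of the moment at which its call begins: read the wrist's pose just before it. There is no depth.
- arm.sign_off(): hands the job in; it is judged then, once.
Trained networks look in a picture, given as the dict that the camera call returned (one of the last four; its "shot" number tells which), for a name from the list of things; names that differ only in an ending like _2 or _b are one class to them, and where a whole thing is asked for, a point or a joint stands for the part that bears it (a point fixed in the world has none). Each returns a list of dicts, best first, with "conf" (0 to 1); they miss things now and then, are a little off and sometimes report something else, mostly with a low value. They report only what shows in the picture. A call takes as long as a camera call. They do not tell look-alikes from the thing itself.
- look_for(picture, name): "position" ([row, column] in pixels, amid what is visible of it).
- outline_of(picture, name): "mask" (384x512 bool, what is visible of it) and "position" ([row, column] in pixels, amid what is visible of it).
- place_of(picture, name): "position" ([row, column] in pixels: a listed point, or the origin of a listed thing).
The state is a dict: "time_s": time; "joint_positions": joint angles; "qd": joint speeds; "joint_efforts": joint torques, N m; "position": TCP position; "tcp_rot": TCP orientation; "wrist_force": force on the tool from outside, world axes, zero at the start; "wrist_torque": the same for the moment, N m; "finger_gap": finger opening in m; "gripper_force": force on a finger pad.
Only numpy, scipy, OpenCV 4.12 (cv2) and the standard library are available. Lean on these libraries where they do the work, as an engineer would, in place of code of your own. Each camera call takes 0.05 s, during which the arm holds its last target. There are 200 camera calls.

## Working session

There is one attempt and no reset: what is moved stays moved. The work goes in short steps, Python scripts to look and compute and a tool call to move; the robot and the scene stay as the last step left them, time stands still between calls to the robot, and variables do not carry over. Pictures are saved under pics/ and viewed, at most 11 in all, crops included, and the job is handed in when it is done.

Besides the shell and the picture viewer there is one more tool, called by a JSON object that holds its "name" and its "arguments", one argument or row to a line. arm_command: Moves the arm, as the interface text tells. Its arguments: {"type":"object","properties":{"plan":{"type":"array"},"force":{"type":"number"}},"required":["plan"]}

```bash
mkdir -p pics; cat > h.py <<'E'
import numpy as np, cv2
from bench import arm, optics, look_for, outline_of, place_of
from scipy.spatial.transform import Rotation as R
def q2R(q): return R.from_quat([q[1],q[2],q[3],q[0]]).as_matrix()
def cap(n):
    s=arm.observe(); p=optics.capture(n)
    if n=="wrist":
        T=np.eye(4);T[:3,:3]=q2R(s["tcp_rot"]);T[:3,3]=s["position"]
        p["c2w"]=T@p["hand_eye"]
    else: p["c2w"]=np.linalg.inv(p["view"])
    return p
def ray(p,rc):
    d=np.array([(rc[1]-p["cx"])/p["fx"],(rc[0]-p["cy"])/p["fy"],1.])
    d=p["c2w"][:3,:3]@d; return p["c2w"][:3,3],d/np.linalg.norm(d)
def atz(p,rc,z):
    o,d=ray(p,rc); return o+d*(z-o[2])/d[2]
def tri(obs):
    A=np.zeros((3,3));b=np.zeros(3)
    for p,rc in obs:
        o,d=ray(p,rc);P=np.eye(3)-np.outer(d,d);A+=P;b+=P@o
    x=np.linalg.solve(A,b)
    return x,[np.linalg.norm((np.eye(3)-np.outer(ray(p,rc)[1],ray(p,rc)[1]))@(x-ray(p,rc)[0])) for p,rc in obs]
def proj(p,X):
    c=np.linalg.inv(p["c2w"])@np.append(X,1); return np.array([p["cy"]+p["fy"]*c[1]/c[2],p["cx"]+p["fx"]*c[0]/c[2]])
def save(p,n,crop=None,k=1):
    im=p["img"][:,:,::-1]
    if crop: im=im[crop[0]:crop[1],crop[2]:crop[3]]
    cv2.imwrite("pics/"+n,cv2.resize(im,None,fx=k,fy=k,interpolation=cv2.INTER_CUBIC))
E
python3 - <<'E'
from h import *
np.set_printoptions(precision=4,suppress=True)
S=cap("scene");D=cap("side")
for p,n in((S,"scene"),(D,"side")):
    save(p,n+".png",None,1.5); print(n,p["c2w"][:3,3])
for n in["cover_boss","cover_edge","rail_edge","datum_edge","gauge_handle","taper_gauge","fixture","stand","plug_gauge_thick","plug_gauge_thin","cover","spare_cover"]:
    a=place_of(S,n);b=place_of(D,n)
    print(n,[(np.round(x["position"]),round(x["conf"],2)) for x in a[:3]],[(np.round(x["position"]),round(x["conf"],2)) for x in b[:3]])
    if a and b: print("   ",*tri([(S,a[0]["position"]),(D,b[0]["position"])]))
s=arm.observe();print(s["time_s"],s["position"],q2R(s["tcp_rot"]),s["finger_gap"])
E
```

```text
scene [ 1.7925 -0.0551  0.9187]
side [-0.3623 -0.7862  0.7815]
cover_boss [(array([193., 265.]), 0.78)] [(array([189., 262.]), 0.68)]
    [0.5189 0.0682 0.0772] [np.float64(0.005463324872733451), np.float64(0.005463324872733604)]
cover_edge [(array([196., 248.]), 0.93)] [(array([198., 270.]), 0.69)]
    [0.5086 0.014  0.0676] [np.float64(0.0025252425858445), np.float64(0.0025252425858446658)]
rail_edge [(array([200., 247.]), 0.79), (array([214., 262.]), 0.31)] [(array([202., 274.]), 0.6)]
    [0.5159 0.0082 0.0517] [np.float64(0.0005410818303337292), np.float64(0.0005410818303336745)]
datum_edge [(array([196., 275.]), 0.69)] [(array([189., 258.]), 0.76), (array([189., 263.]), 0.17)]
    [0.5262 0.0988 0.0647] [np.float64(0.008484634737141656), np.float64(0.008484634737141656)]
gauge_handle [(array([163., 165.]), 0.68), (array([182., 176.]), 0.55), (array([258., 257.]), 0.55)] [(array([281., 295.]), 0.91), (array([176., 286.]), 0.71), (array([331., 278.]), 0.57)]
    [ 0.263  -0.2954  0.0743] [np.float64(0.0029923044592055376), np.float64(0.0029923044592054643)]
taper_gauge [(array([1
[... 770 characters left out ...]
64(0.001768533376556346), np.float64(0.0017685333765563318)]
plug_gauge_thin [(array([199., 156.]), 0.38)] [(array([235., 356.]), 0.58)]
    [ 0.5185 -0.2975  0.0749] [np.float64(0.0051717924231623755), np.float64(0.0051717924231624406)]
cover [(array([203., 259.]), 0.64)] [(array([200., 266.]), 0.7)]
    [0.5211 0.0491 0.0406] [np.float64(0.0015321132476218754), np.float64(0.0015321132476218326)]
spare_cover [(array([201., 361.]), 0.91)] [(array([175., 185.]), 0.58)]
    [0.485  0.4328 0.005 ] [np.float64(0.0004633247767624722), np.float64(0.00046332477676263467)]
1.3 [0.175  0.6    0.2226] [[-0.96    0.28   -0.    ]
 [ 0.28    0.96    0.0001]
 [ 0.      0.0001 -1.    ]] 0.08736156667312346
```

View pics/scene.png

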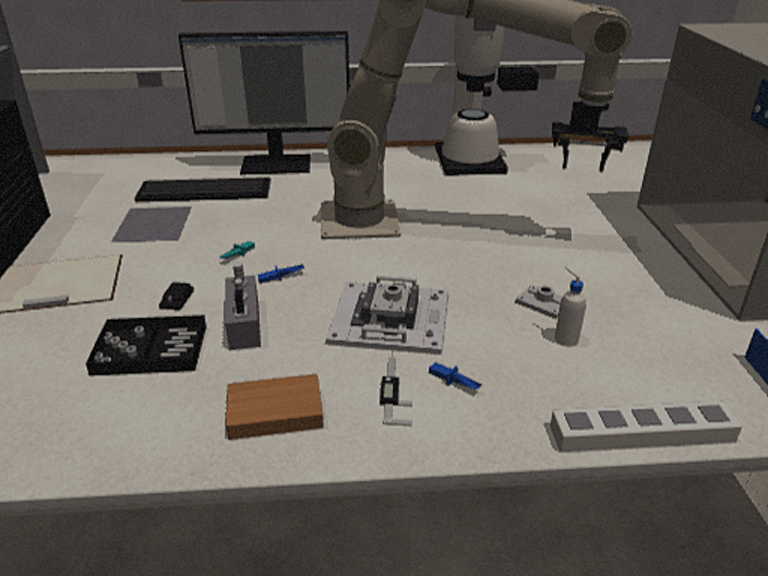

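View pics/side.png

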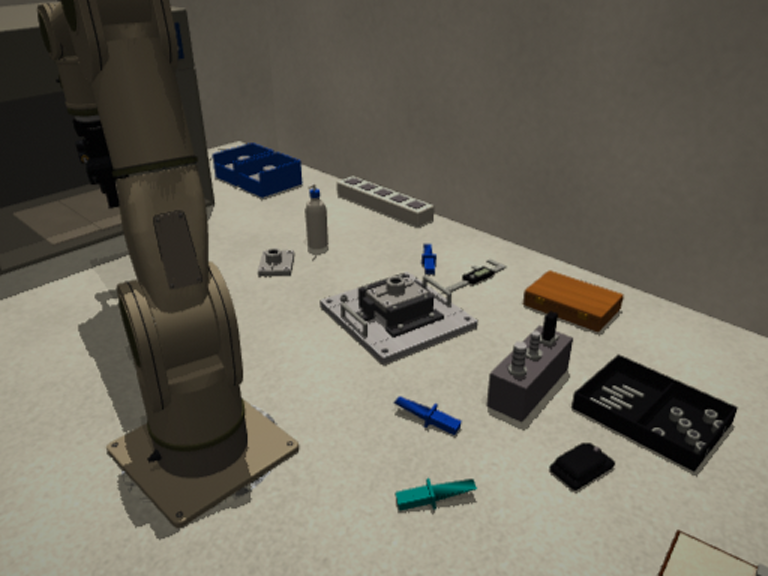

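The black-handled gauge standing upright in the stand (scene 193,160; side 218,366) is the taper gauge: black handle and hanging in a slot. The blue ones lying on the bench (scene 182,187 and 251,303) and the turquoise one (167,158) are look-alikes. The fixture is at scene (208,260). I'll move over it now.

{"name": "arm_command", "arguments": {
  "plan": [
    [[0,0,-1],[0,0,-0.71],1],
    [[0,0,-1],[0,0,-0.71],1],
    [[0,0,-1],[0,0,-0.71],1],
    [[0,0,-1],[0,0,-0.71],1],
    [[-0.5,-1,0],[0,0,0],1],
    [[-0.5,-1,0],[0,0,0],1],
    [[-0.5,-1,0],[0,0,0],1],
    [[-0.5,-1,0],[0,0,0],1],
    [[-0.5,-1,0],[0,0,0],1],
    [[-0.5,-1,0],[0,0,0],1],
    [[-0.5,-1,0],[0,0,0],1],
    [[-0.5,-1,0],[0,0,0],1]
  ]
}}

```text
time_s: 2.3
position: [0.2755, 0.3987, 0.3227]
tcp_rot: [0.0, -0.0, 1.0, 0.0]
wrist_force: [1.0, 0.2, 0.4]
finger_gap: 0.0868
gripper_force: 0.0
```

{"name": "arm_command", "arguments": {
  "plan": [
    [[-0.7,-1,0],[0,0,0],1],
    [[-0.7,-1,0],[0,0,0],1],
    [[-0.7,-1,0],[0,0,0],1],
    [[-0.7,-1,0],[0,0,0],1],
    [[-0.7,-1,0],[0,0,0],1],
    [[-0.7,-1,0],[0,0,0],1],
    [[-0.7,-1,0],[0,0,0],1],
    [[-0.7,-1,0],[0,0,0],1],
    [[-0.7,-1,0],[0,0,0],1],
    [[-0.7,-1,0],[0,0,0],1],
    [[0,-1,0],[0,0,0],1],
    [[0,0,0],[0,0,0],1]
  ]
}}

```text
time_s: 3.3
position: [0.4512, 0.1197, 0.3229]
tcp_rot: [0.0, 0.004, 1.0, -0.0]
wrist_force: [-0.2, -0.6, -0.0]
finger_gap: 0.0869
gripper_force: 0.0
```

```bash
python3 - <<'E'
from h import *
np.set_printoptions(precision=4,suppress=True)
W=cap("wrist");S=cap("scene");D=cap("side")
save(W,"w1.png",None,1.5); print(W["hand_eye"],W["c2w"],W["fx"])
L=[(S,"S"),(D,"D"),(W,"W")]
for n in["cover_boss","cover_edge","rail_edge","datum_edge","cover","fixture","gap_rail"]:
    print(n)
    for p,t in L:
        print("  ",t,[(np.round(x["position"],1),round(x["conf"],2),atz(p,x["position"],{"cover_boss":.088,"cover":.05,"fixture":0.0,"gap_rail":.018}.get(n,.064))) for x in place_of(p,n)[:2]])
s=arm.observe();print(s["time_s"],s["position"],q2R(s["tcp_rot"]),s["joint_positions"],s["wrist_force"])
E
```

```text
[[-0.0003 -0.9691 -0.2468  0.0671]
 [ 1.     -0.0002 -0.0003  0.0006]
 [ 0.0003 -0.2468  0.9691 -0.162 ]
 [ 0.      0.      0.      1.    ]] [[ 0.0075  0.9689  0.2474  0.384 ]
 [ 1.     -0.0071 -0.0026  0.1208]
 [-0.0008  0.2474 -0.9689  0.4849]
 [ 0.      0.      0.      1.    ]] 337.5285299351612
cover_boss
   S [(array([191.8, 265.6]), 0.83, array([0.5216, 0.0737, 0.088 ])), (array([198.2, 157.9]), 0.57, array([ 0.5347, -0.2942,  0.088 ]))]
   D [(array([187.3, 261.9]), 0.86, array([0.5122, 0.0564, 0.088 ])), (array([195.4, 272.5]), 0.41, array([ 0.4987, -0.002 ,  0.088 ]))]
   W []
cover_edge
   S [(array([202.1, 246.5]), 0.82, array([0.5449, 0.0058, 0.064 ])), (array([214. , 261.8]), 0.71, array([0.6182, 0.0524, 0.064 ]))]
   D [(array([198.3, 273.2]), 0.84, array([0.5169, 0.0114, 0.064 ]))]
   W [(array([211. , 175.3]), 0.8, array([0.5158, 0.0105, 0.064 ])), (array([219.7, 212.2]), 0.2, array([0.5281, 0.0582, 0.064 ]))]
rail_edge
   S [(array([197.2, 247.8]), 0.54, array([0.5149, 0.012 , 0.064 ]))]
   D [(array([199.5, 273.8]), 0.69, array([0.5128, 0.0051, 0.064 ]))]
   W [(arr
[... 493 characters left out ...]
  W [(array([211. , 208.5]), 0.93, array([0.5205, 0.0517, 0.05  ]))]
fixture
   S [(array([196.9, 250.5]), 0.63, array([0.4179, 0.0273, 0.    ])), (array([215.8, 262.3]), 0.56, array([0.5412, 0.0613, 0.    ]))]
   D [(array([207.8, 265.3]), 0.76, array([0.5323, 0.06  , 0.    ]))]
   W []
gap_rail
   S [(array([208.8, 250.6]), 0.56, array([0.5208, 0.0212, 0.018 ]))]
   D [(array([212.7, 273.6]), 0.85, array([0.5091, 0.0015, 0.018 ]))]
   W [(array([198.2, 184.7]), 0.92, array([0.5111, 0.0133, 0.018 ]))]
4.5 [0.4501 0.1251 0.3225] [[-1.     -0.0002  0.    ]
 [-0.0002  1.      0.0001]
 [-0.      0.0001 -1.    ]] [-0.771  -0.0803  0.3799  1.7072  0.0297  1.509   1.1769] [ 0.7566  0.5073 -0.9913]
```

View pics/w1.png

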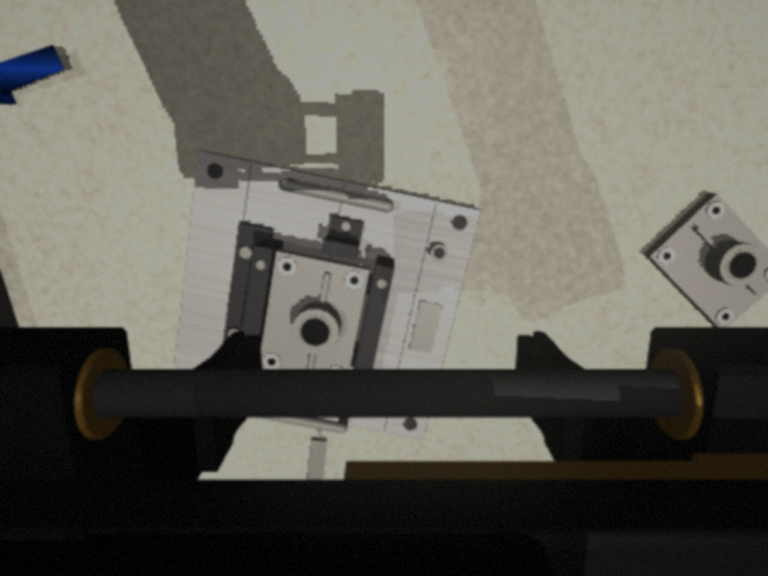

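The wrist view shows the fixture yawed about -0.15 rad: the boss at (218,211) in native pixels, the rail on the left, the datum bar on the right, the spare cover far right and a blue look-alike top left. The gripper hides the lower half, so I'll shift for a full view.

{"name": "arm_command", "arguments": {
  "plan": [
    [[-0.8,-0.45,0],[0,0,0],1],
    [[-0.8,-0.45,0],[0,0,0],1],
    [[-0.8,-0.45,0],[0,0,0],1],
    [[-0.8,-0.45,0],[0,0,0],1],
    [[-0.8,-0.45,0],[0,0,0],1],
    [[-0.8,-0.35,0],[0,0,0],1],
    [[0,0,0],[0,0,0],1],
    [[0,0,0],[0,0,0],1]
  ]
}}

```text
time_s: 5.17
position: [0.5705, 0.0595, 0.3219]
tcp_rot: [-0.0, 0.001, 1.0, -0.001]
wrist_force: [-0.7, -0.1, 0.1]
finger_gap: 0.0869
gripper_force: 0.0
```

```bash
python3 - <<'E'
from h import *
np.set_printoptions(precision=4,suppress=True)
W=cap("wrist")
import pickle; pickle.dump(W,open("w2.pkl","wb"))
save(W,"w2.png",None,1.5)
for n,z in[("cover_boss",.088),("cover_edge",.064),("rail_edge",.064),("datum_edge",.064),("cover",.05),("gap_rail",.018)]:
    print(n,[(np.round(x["position"],1),round(x["conf"],2),atz(W,x["position"],z)) for x in place_of(W,n)[:2]])
def rect(n,z):
    o=outline_of(W,n)
    if not o: return
    ys,xs=np.nonzero(o[0]["mask"]); 
    P=np.array([atz(W,(r,c),z)[:2] for r,c in zip(ys,xs)],np.float32)*1000
    print(n,o[0]["conf"],len(P),"rect",cv2.minAreaRect(P))
for n,z in[("gap_rail",.064),("cover",.064),("fixture",.018)]: rect(n,z)
s=arm.observe();print(s["time_s"],s["position"])
E
```

```text
cover_boss [(array([118. , 257.5]), 0.6, array([0.516 , 0.0583, 0.088 ]))]
cover_edge [(array([116.2, 222.9]), 0.83, array([0.5146, 0.0162, 0.064 ]))]
rail_edge [(array([111.1, 216.7]), 0.86, array([0.5085, 0.0089, 0.064 ]))]
datum_edge [(array([126.9, 287.6]), 0.98, array([0.5275, 0.095 , 0.064 ]))]
cover [(array([120.7, 253. ]), 0.67, array([0.5205, 0.0525, 0.05  ]))]
gap_rail []
gap_rail 0.74 3010 rect ((505.65899658203125, -4.155811309814453), (36.90321350097656, 119.25544738769531), 77.85431671142578)
cover 0.92 5984 rect ((519.9837036132812, 52.369056701660156), (80.22274780273438, 110.443115234375), 77.67962646484375)
fixture 0.83 26411 rect ((519.4114990234375, 51.96849822998047), (261.60406494140625, 242.337158203125), 77.76808166503906)
5.6667 [0.5699 0.0603 0.3227]
```

View pics/w2.png

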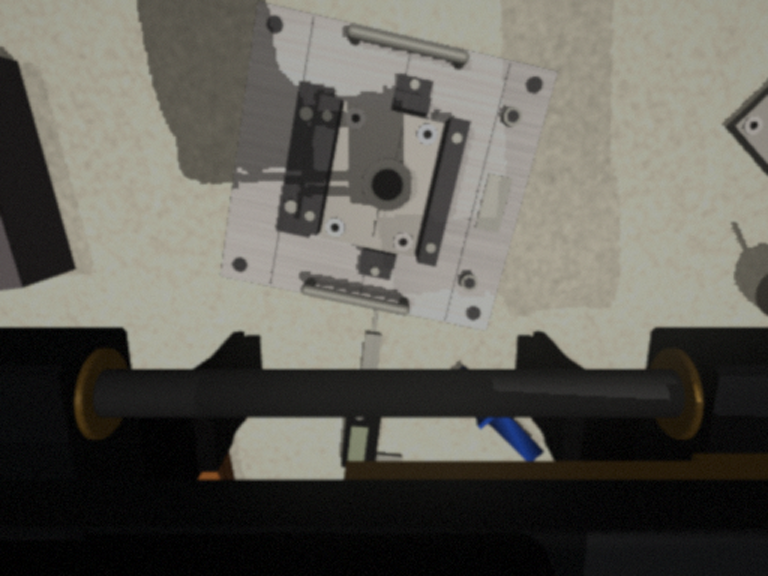

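The view shows the cover at about (122,250) native with the boss at (122,258), the rail left and the bar right. Outline rectangles of 261x242 (base plate) and 80x110 (cover) confirm the heights and give a fixture yaw of -12.2°, with its centre at (0.519,0.052). I'll turn to the fixture axes and go down over the boss.

{"name": "arm_command", "arguments": {
  "plan": [
    [[0,0,0],[0,0,0.71],1],
    [[0,0,0],[0,0,0.71],1],
    [[0,0,0],[0,0,0.71],1],
    [[0.65,-0.16,1],[0,0,0],1],
    [[0.65,-0.16,1],[0,0,0],1],
    [[0.6,-0.16,1],[0,0,0],1],
    [[0,0,1],[0,0,0],1],
    [[0,0,1],[0,0,0],1],
    [[0,0,1],[0,0,0],1],
    [[0,0,1],[0,0,0],1],
    [[0,0,0],[0,0,0],1],
    [[0,0,0],[0,0,0],1]
  ]
}}

```text
time_s: 6.67
position: [0.5205, 0.0583, 0.1473]
tcp_rot: [-0.001, 0.106, 0.994, -0.0]
wrist_force: [0.1, -0.7, 0.9]
finger_gap: 0.087
gripper_force: 0.0
```

```bash
cat >> h.py <<'E'
F0=np.array([.5194,.0520]); YAW=-.2135
XF=np.array([np.cos(YAW),np.sin(YAW)]); YF=np.array([-XF[1],XF[0]])
def inF(p): d=np.array(p[:2])-F0; return np.array([d@XF,d@YF])
def st():
    s=arm.observe();Rm=q2R(s["tcp_rot"])
    print("t",round(s["time_s"],2),"pos",np.round(s["position"],4),"inF",np.round(inF(s["position"])*1000,1),"yaw",round(np.arctan2(-Rm[0,1],Rm[1,1]),4),"tilt",np.round(Rm[:2,2],4),"F",np.round(s["wrist_force"],2),"gap",round(s["finger_gap"],4),"gf",s["gripper_force"]); return s
E
python3 - <<'E'
from h import *
np.set_printoptions(precision=4,suppress=True)
st()
W=cap("wrist");save(W,"w3.png",None,1.5)
for n,z in[("cover_boss",.088),("rail_edge",.064),("datum_edge",.064)]:
    print(n,[(np.round(x["position"],1),round(x["conf"],2),inF(atz(W,x["position"],z))) for x in place_of(W,n)[:2]])
E
```

```text
t 6.67 pos [0.5205 0.0583 0.1473] inF [-0.2  6.4] yaw -0.2128 tilt [-0.0019 -0.0007] F [ 0.1  -0.69  0.91] gap 0.087 gf 0.0
cover_boss [(array([206.3, 259.2]), 0.56, array([-0.0014,  0.0071]))]
rail_edge [(array([195.3, 192. ]), 0.59, array([-0.0028, -0.0434]))]
datum_edge [(array([198. , 311.4]), 0.67, array([-0.0008,  0.0464]))]
```

{"name": "arm_command", "arguments": {
  "plan": [
    [[0,0,0.8],[0,0,0],1],
    [[0,0,0.8],[0,0,0],1],
    [[0,0,0.8],[0,0,0],1],
    [[0,0,0.65],[0,0,0],1],
    [[0,0,0],[0,0,0],0.2],
    [[0,0,0],[0,0,0],-0.2],
    [[0,0,0],[0,0,0],-0.4],
    [[0,0,0],[0,0,0],-0.4],
    [[0,0,0],[0,0,0],-0.4],
    [[0,0,0],[0,0,0],-0.4],
    [[0,0,0],[0,0,0],-0.4],
    [[0,0,0],[0,0,0],-0.4]
  ],
  "force": 12
}}

```text
time_s: 7.87
position: [0.5213, 0.0585, 0.0715]
tcp_rot: [0.0, 0.106, 0.994, 0.0]
wrist_force: [-0.3, 0.7, -0.3]
finger_gap: 0.0416
gripper_force: 0.0
```

```bash
python3 -c "
from h import *; st()"
```

```text
t 7.87 pos [0.5213 0.0585 0.0715] inF [0.4 6.7] yaw -0.2128 tilt [0.0003 0.0003] F [-0.32  0.67 -0.27] gap 0.0416 gf 0.0
```

{"name": "arm_command", "arguments": {
  "plan": [
    [[0,0,0],[0,0,0],-0.4],
    [[0,0,0],[0,0,0],-0.4],
    [[0,0,0],[0,0,0],-0.4],
    [[0,0.04,0],[0,0,0],-0.4],
    [[0,0.04,0],[0,0,0],-0.4],
    [[0,0.04,0],[0,0,0],-0.4],
    [[0,0,0],[0,0,0],-0.4]
  ],
  "force": 12
}}

```text
time_s: 8.45
position: [0.522, 0.0606, 0.0715]
tcp_rot: [0.0, 0.107, 0.994, -0.0]
wrist_force: [-0.6, -4.5, 5.8]
finger_gap: 0.0399
gripper_force: 12.0
```

```bash
python3 -c "
from h import *; st()"
```

```text
t 8.45 pos [0.522  0.0606 0.0715] inF [0.7 8.9] yaw -0.2135 tilt [ 0.0003 -0.0007] F [-0.65 -4.5   5.79] gap 0.0399 gf 12.001049369573593
```

{"name": "arm_command", "arguments": {
  "plan": [
    [[0,0.04,0],[0,0,0],-0.4],
    [[0,0.04,0],[0,0,0],-0.4],
    [[0,0,0],[0,0,0],-0.4]
  ]
}}

```text
time_s: 8.7
position: [0.5225, 0.0627, 0.0715]
tcp_rot: [0.0, 0.106, 0.994, -0.0]
wrist_force: [-0.8, -3.5, 4.9]
finger_gap: 0.0396
gripper_force: 12.0
```

{"name": "arm_command", "arguments": {
  "plan": [
    [[0,0.04,0],[0,0,0],-0.4],
    [[0,0,0],[0,0,0],-0.4]
  ]
}}

```text
time_s: 8.87
position: [0.5225, 0.0627, 0.0714]
tcp_rot: [0.0, 0.107, 0.994, -0.001]
wrist_force: [-2.2, -8.2, 6.2]
finger_gap: 0.0391
gripper_force: 12.0
```

{"name": "arm_command", "arguments": {
  "plan": [
    [[0,0.04,0],[0,0,0],-0.4],
    [[0,0,0],[0,0,0],-0.4]
  ]
}}

```text
time_s: 9.03
position: [0.5225, 0.0627, 0.0714]
tcp_rot: [-0.0, 0.107, 0.994, -0.001]
wrist_force: [-1.6, -10.6, 8.6]
finger_gap: 0.0398
gripper_force: 12.0
```

```bash
python3 -c "
from h import *; st()"
```

```text
t 9.03 pos [0.5225 0.0627 0.0714] inF [ 0.8 11.1] yaw -0.2147 tilt [-0.0006 -0.0026] F [ -1.61 -10.62   8.64] gap 0.0398 gf 12.00493834912777
```

{"name": "arm_command", "arguments": {
  "plan": [
    [[0,0.04,0],[0,0,0],-0.4],
    [[0,0.02,0],[0,0,0],-0.4],
    [[0,0,0],[0,0,0],-0.4]
  ]
}}

```text
time_s: 9.28
position: [0.5225, 0.0627, 0.0713]
tcp_rot: [-0.0, 0.108, 0.994, -0.002]
wrist_force: [-3.8, -15.0, 9.3]
finger_gap: 0.0393
gripper_force: 12.0
```

{"name": "arm_command", "arguments": {
  "plan": [
    [[0,-0.04,0],[0,0,0],-0.2],
    [[0,0,0],[0,0,0],0],
    [[0,0,0],[0,0,0],0.3],
    [[0,0,0],[0,0,0],0.6],
    [[0,0,0],[0,0,0],1],
    [[0,0,-0.5],[0,0,0],1],
    [[0,0,-1],[0,0,0],1],
    [[0,0,-1],[0,0,0],1],
    [[0,0,-1],[0,0,0],1],
    [[0,0,-1],[0,0,0],1],
    [[0,0,0],[0,0,0],1]
  ]
}}

```text
time_s: 10.2
position: [0.5249, 0.0667, 0.1884]
tcp_rot: [0.003, 0.106, 0.994, 0.002]
wrist_force: [1.5, 0.0, 0.1]
finger_gap: 0.0862
gripper_force: 0.0
```

```bash
python3 - <<'E'
from h import *
np.set_printoptions(precision=4,suppress=True)
st()
W=cap("wrist");save(W,"w4.png",None,1.5)
import pickle; pickle.dump(W,open("w4.pkl","wb"))
for n,z in[("cover_boss",.088),("cover_edge",.064),("rail_edge",.064),("datum_edge",.064)]:
    print(n,[(np.round(x["position"],1),round(x["conf"],2),inF(atz(W,x["position"],z))) for x in place_of(W,n)[:2]])
E
```

```text
t 10.2 pos [0.5249 0.0667 0.1884] inF [ 2.3 15.5] yaw -0.2122 tilt [0.0062 0.0028] F [1.5  0.04 0.11] gap 0.0862 gf 0.0
cover_boss [(array([190. , 252.5]), 0.8, array([0.0004, 0.0114]))]
cover_edge [(array([189.5, 201.3]), 0.9, array([ 0.0061, -0.0337]))]
rail_edge [(array([180.6, 192.2]), 0.78, array([-0.0019, -0.0412]))]
datum_edge [(array([180.9, 290.5]), 0.72, array([-0.0016,  0.044 ]))]
```

View pics/w4.png

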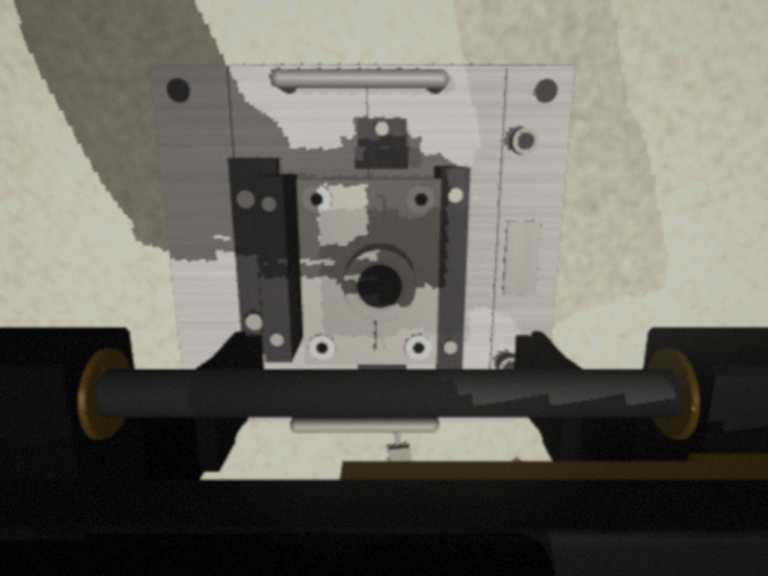

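The cover's edge is flush and square against the datum bar at column 441/1.5, with the dark gap at about column 198 native. Next I'll go to the stand.

{"name": "arm_command", "arguments": {
  "plan": [
    [[0,0,-1],[0,0,0],1],
    [[-0.4,-1,-0.6],[0,0,0],1],
    [[-0.4,-1,-0.5],[0,0,0],1],
    [[-0.4,-1,-0.5],[0,0,0],1],
    [[-0.4,-1,-0.5],[0,0,0],1],
    [[-0.4,-1,-0.5],[0,0,0],1],
    [[-0.5,-1,-0.5],[0,0,0],1],
    [[-0.5,-1,-0.5],[0,0,0],1],
    [[-0.5,-1,-0.5],[0,0,0],1],
    [[-0.5,-1,-0.5],[0,0,0],1],
    [[-0.5,-1,0],[0,0,0],1],
    [[-0.5,-1,0],[0,0,0],1]
  ]
}}

```text
time_s: 11.45
position: [0.5872, -0.2306, 0.3232]
tcp_rot: [-0.0, 0.106, 0.994, 0.0]
wrist_force: [0.7, 0.3, 0.1]
finger_gap: 0.0871
gripper_force: 0.0
```

{"name": "arm_command", "arguments": {
  "plan": [
    [[-0.5,-1,0],[0,0,0],1],
    [[-0.5,-1,0],[0,0,0],1],
    [[0,0,0],[0,0,0],1],
    [[0,0,0],[0,0,0],1]
  ]
}}

```text
time_s: 11.78
position: [0.6001, -0.2853, 0.3218]
tcp_rot: [-0.002, 0.108, 0.994, -0.0]
wrist_force: [-0.0, 0.2, 0.7]
finger_gap: 0.0868
gripper_force: 0.0
```

```bash
python3 - <<'E'
from h import *
np.set_printoptions(precision=4,suppress=True)
st()
W=cap("wrist");S=cap("scene");D=cap("side");save(W,"w5.png",None,1.5)
import pickle; pickle.dump((W,S,D),open("w5.pkl","wb"))
for n,z in[("gauge_handle",.11),("taper_gauge",.075),("stand",0.0)]:
    for p in(W,S,D):
        print(n,[(np.round(x["position"],1),round(x["conf"],2),atz(p,x["position"],z)[:2]) for x in place_of(p,n)[:4]])
for n,z in [("stand",.075)]:
    for o in outline_of(W,n)[:2]:
        ys,xs=np.nonzero(o["mask"])
        P=np.array([atz(W,rc,z)[:2] for rc in zip(ys,xs)],np.float32)*1000
        print(n,o["conf"],cv2.minAreaRect(P))
E
```

```text
t 11.78 pos [ 0.6001 -0.2853  0.3218] inF [ 150.3 -312.6] yaw -0.2158 tilt [-0.0031 -0.0002] F [-0.    0.25  0.71] gap 0.0868 gf 0.0
gauge_handle [(array([143., 256.]), 0.86, array([ 0.5714, -0.2819])), (array([223.8, 490.7]), 0.24, array([ 0.7219, -0.0341]))]
gauge_handle [(array([183.1, 176.8]), 0.54, array([ 0.4775, -0.233 ])), (array([247. , 294.3]), 0.54, array([0.8464, 0.1248])), (array([161.6, 163.5]), 0.47, array([ 0.319, -0.295])), (array([199.8, 160. ]), 0.46, array([ 0.5781, -0.2799]))]
gauge_handle [(array([279.6, 295.7]), 0.94, array([ 0.2355, -0.3164])), (array([331.3, 279.5]), 0.87, array([ 0.0986, -0.3906])), (array([175.6, 283.7]), 0.68, array([0.5882, 0.0321])), (array([216.4, 364.7]), 0.58, array([ 0.5651, -0.2858]))]
taper_gauge [(array([144. , 255.2]), 0.87, array([ 0.5757, -0.2841])), (array([220.6, 490.9]), 0.7, array([ 0.7351, -0.0116]))]
taper_gauge [(array([249.6, 300.4]), 0.75, array([0.8184, 0.1487])), (array([181.3, 188.5]), 0.68, array([ 0.4111, -0.199 ])), (array([165.8, 158.6]), 0.59, array([ 0.2876, -0.3208])), (array([209.2, 159.6]), 0.58, array([ 0.5816, -0.2849]))]
taper_gauge [(array([274.2, 286.4]), 0.86, array([ 0.2657, -0.2635])), (array([174.2, 289.8]), 0.74, array([0.6598, 0.0665])), (array([327.4, 287.6]), 0.7, array([ 0.1422, -0.3751])), (array([188.9, 258.9]), 0.55, array([0.5143, 0.0719]))]
stand [(array([ 95.6, 240.9]), 0.75, array([ 0.5141, -0.2915]))]
stand [(array([212.8, 162.3]), 0.6, array([ 0.4971, -0.2933]))]
stand [(array([259.5, 351.3]), 0.62, array([ 0.5048, -0.2965])), (array([211.1, 263.7]), 0.4, array([0.5141, 0.0499]))]
stand 0.69 ((516.2490844726562, -292.4282531738281), (190.5740203857422, 70.2843017578125), 7.056734561920166)
```

View pics/w5.png

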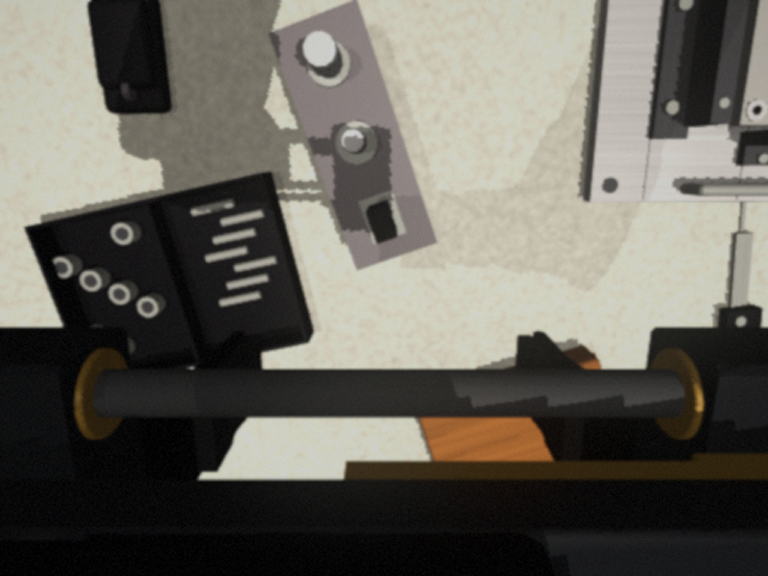

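Candidate in the wrist view: the black rectangular handle with a steel collar at (145,255) native. It is the only black rectangular gauge in the stand; its neighbours have round metal handles and the blue and turquoise ones lie on the bench. I'll confirm with an enlarged crop.

```bash
python3 - <<'E'
from h import *
import pickle
np.set_printoptions(precision=4,suppress=True)
W,S,D=pickle.load(open("w5.pkl","rb"))
save(W,"crop.png",(100,190,190,300),5)
print(tri([(W,(143,256)),(D,(216.4,364.7)),(S,(199.8,160))]),tri([(W,(143,256)),(D,(216.4,364.7))]))
E
```

```text
(array([ 0.5717, -0.2818,  0.1054]), [np.float64(0.000253851569599062), np.float64(0.00047451833448948835), np.float64(0.0006923631368570822)]) (array([ 0.5719, -0.2821,  0.1051]), [np.float64(6.824316826401916e-05), np.float64(6.824316826403329e-05)])
```

View pics/crop.png

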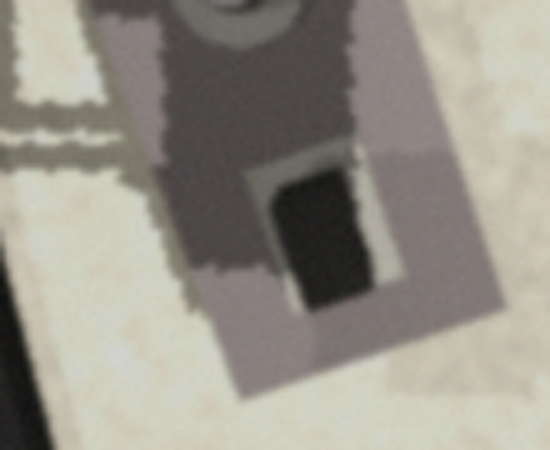

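The crop confirms it: a black rectangular handle over a light steel collar in the end slot. Three views triangulate the handle centre to (0.572,-0.282,0.105), and the stand yaw is +0.123 rad.

{"name": "arm_command", "arguments": {
  "plan": [
    [[0,0,0],[0,0,-0.85],1],
    [[0,0,0],[0,0,-0.85],1],
    [[0,0,0],[0,0,-0.85],1],
    [[0,0,0],[0,0,-0.85],1],
    [[0.5,0.09,1],[0,0,0],1],
    [[0.5,0.09,1],[0,0,0],1],
    [[0,0,1],[0,0,0],1],
    [[0,0,1],[0,0,0],1],
    [[0,0,1],[0,0,0],1],
    [[0,0,1],[0,0,0],1],
    [[0,0,0],[0,0,0],1],
    [[0,0,0],[0,0,0],1]
  ]
}}

```text
time_s: 13.43
position: [0.5748, -0.282, 0.1734]
tcp_rot: [-0.001, -0.064, 0.998, 0.0]
wrist_force: [-0.3, 0.3, 1.1]
finger_gap: 0.0867
gripper_force: 0.0
```

```bash
python3 - <<'E'
from h import *
np.set_printoptions(precision=4,suppress=True)
s=st()
W=cap("wrist");save(W,"w6.png",None,1.5)
for n,z in[("gauge_handle",.105),("taper_gauge",.075)]:
    print(n,[(np.round(x["position"],1),round(x["conf"],2),atz(W,x["position"],z)[:2]) for x in place_of(W,n)[:2]])
o=outline_of(W,"taper_gauge")[0];ys,xs=np.nonzero(o["mask"])
P=np.array([atz(W,rc,.13)[:2] for rc in zip(ys,xs)],np.float32)*1000
print(o["conf"],cv2.minAreaRect(P))
E
```

```text
t 13.43 pos [ 0.5748 -0.282   0.1734] inF [ 125.  -314.7] yaw 0.1272 tilt [-0.0019  0.0006] F [-0.28  0.25  1.13] gap 0.0867 gf 0.0
gauge_handle [(array([200.7, 257.5]), 0.55, array([ 0.5725, -0.2827])), (array([115.5, 254.5]), 0.27, array([ 0.5143, -0.292 ]))]
taper_gauge [(array([193.3, 252.5]), 0.92, array([ 0.5753, -0.2864])), (array([116.8, 255.7]), 0.57, array([ 0.5159, -0.2913]))]
0.56 ((566.7958984375, -285.1091003417969), (40.14511489868164, 23.176664352416992), 7.861277103424072)
```

View pics/w6.png

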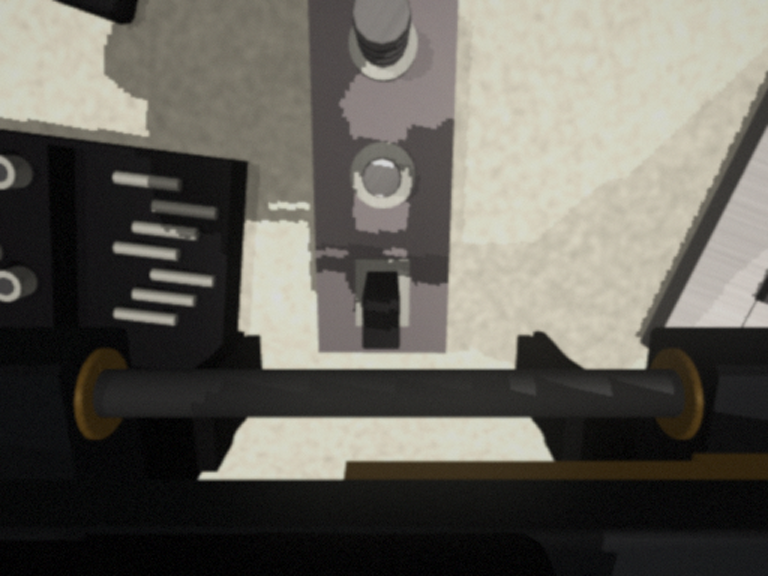

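The handle at (205,254) native sits between the fingers and is aligned with them. I'll go down and grip.

{"name": "arm_command", "arguments": {
  "plan": [
    [[0,-0.08,0.85],[0,0,-0.04],1],
    [[0,0,0.85],[0,0,0],1],
    [[0,0,0.85],[0,0,0],1],
    [[0,0,0.85],[0,0,0],1],
    [[0,0,0],[0,0,0],0],
    [[0,0,0],[0,0,0],-1],
    [[0,0,0],[0,0,0],-1],
    [[0,0,0],[0,0,0],-1],
    [[0,0,0],[0,0,0],-1],
    [[0,0,0],[0,0,0],-1],
    [[0,0,0],[0,0,0],-1],
    [[0,0,0],[0,0,0],-1]
  ],
  "force": 40
}}

```text
time_s: 14.63
position: [0.5757, -0.2843, 0.0891]
tcp_rot: [0.0, -0.066, 0.998, -0.0]
wrist_force: [-1.1, 0.3, 0.3]
finger_gap: 0.041
gripper_force: 0.0
```

{"name": "arm_command", "arguments": {
  "plan": [
    [[0,0,0],[0,0,0],-1],
    [[0,0,0],[0,0,0],-1],
    [[0,0,0],[0,0,0],-1],
    [[0,0,0],[0,0,0],-1],
    [[0,0,0],[0,0,0],-1],
    [[0,0,0],[0,0,0],-1]
  ]
}}

```text
time_s: 15.13
position: [0.5756, -0.2843, 0.0887]
tcp_rot: [-0.0, -0.066, 0.998, 0.0]
wrist_force: [0.6, -0.3, 0.0]
finger_gap: 0.0161
gripper_force: 40.0
```

```bash
python3 -c "
from h import *; st()"
```

```text
t 15.13 pos [ 0.5756 -0.2843  0.0887] inF [ 126.2 -316.8] yaw 0.1312 tilt [-0.      0.0001] F [ 0.58 -0.25  0.  ] gap 0.0161 gf 39.999842145480216
```

{"name": "arm_command", "arguments": {
  "plan": [
    [[0,0,-0.3],[0,0,0],-1],
    [[0,0,-0.5],[0,0,0],-1],
    [[0,0,-0.6],[0,0,0],-1],
    [[0,0,-0.6],[0,0,0],-1],
    [[0,0,-0.7],[0,0,0],-1],
    [[0,0,-0.7],[0,0,0],-1],
    [[0,0,-0.7],[0,0,0],-1],
    [[0,0,-0.7],[0,0,0],-1],
    [[0,0,-0.7],[0,0,0],-1],
    [[0,0,0],[0,0,0],-1]
  ]
}}

```text
time_s: 15.97
position: [0.5768, -0.2853, 0.2312]
tcp_rot: [0.003, -0.065, 0.998, -0.001]
wrist_force: [0.1, -0.1, -1.3]
finger_gap: 0.0156
gripper_force: 40.0
```

```bash
python3 - <<'E'
from h import *
s=st()
T=F0+YF*(-.0389); d=T-s["position"][:2]
print("target",T,"in tool axes (yaw fix) units:",-(d@XF)/.025,(d@YF)/.025,"turn",None)
E
```

```text
t 15.97 pos [ 0.5768 -0.2853  0.2312] inF [ 127.6 -317.5] yaw 0.1309 tilt [ 0.0057 -0.002 ] F [ 0.09 -0.09 -1.3 ] gap 0.0156 gf 39.999715997837484
target [0.5111578  0.01398321] in tool axes (yaw fix) units: 5.102477799411207 11.14516818411638 turn None
```

{"name": "arm_command", "arguments": {
  "plan": [
    [[0,0,0],[0,0,0.86],-1],
    [[0,0,0],[0,0,0.86],-1],
    [[0,0,0],[0,0,0.86],-1],
    [[0,0,0],[0,0,0.86],-1],
    [[0.46,1,0],[0,0,0],-1],
    [[0.46,1,0],[0,0,0],-1],
    [[0.46,1,0],[0,0,0],-1],
    [[0.46,1,0],[0,0,0],-1],
    [[0.46,1,0],[0,0,0],-1],
    [[0.46,1,0],[0,0,0],-1],
    [[0.46,1,0],[0,0,0],-1],
    [[0.46,1,0],[0,0,0],-1]
  ]
}}

```text
time_s: 16.97
position: [0.5272, -0.0682, 0.2263]
tcp_rot: [0.0, 0.106, 0.994, 0.0]
wrist_force: [1.0, -0.6, -1.4]
finger_gap: 0.0158
gripper_force: 40.0
```

{"name": "arm_command", "arguments": {
  "plan": [
    [[0.46,1,0],[0,0,0],-1],
    [[0.46,1,0],[0,0,0],-1],
    [[0.4,0.9,0],[0,0,0],-1],
    [[0,0.2,0],[0,0,0],-1],
    [[0,0,0],[0,0,0],-1],
    [[0,0,0],[0,0,0],-1],
    [[0,0,0],[0,0,0],-1]
  ]
}}

```text
time_s: 17.55
position: [0.5121, 0.0117, 0.2263]
tcp_rot: [0.0, 0.107, 0.994, -0.0]
wrist_force: [-0.5, -1.0, -1.4]
finger_gap: 0.0158
gripper_force: 40.0
```

```bash
python3 - <<'E'
from h import *
np.set_printoptions(precision=4,suppress=True)
s=st()
W=cap("wrist");D=cap("side");S=cap("scene");save(W,"w7.png",None,1.5)
o=[]
for p in (W,D,S):
    r=place_of(p,"gauge_tip"); print([(np.round(x["position"],1),round(x["conf"],2)) for x in r[:3]])
    r=place_of(p,"rail_edge"); print([(np.round(x["position"],1),round(x["conf"],2),inF(atz(p,x["position"],.064))) for x in r[:3]])
X=np.append(s["position"][:2],s["position"][2]-.0797)
print("expected tip px",proj(W,X),proj(D,X),proj(S,X))
E
```

```text
t 17.55 pos [0.5121 0.0117 0.2263] inF [  1.4 -40.9] yaw -0.2148 tilt [ 0.0001 -0.0004] F [-0.46 -1.04 -1.35] gap 0.0158 gf 39.999789339490235
[(array([198.9, 259.5]), 0.91)]
[(array([174. , 257.2]), 0.81, array([-0.0017, -0.042 ]))]
[(array([321.6, 320.9]), 0.96), (array([268.7, 263.5]), 0.85), (array([177.5, 274.9]), 0.57)]
[(array([201., 275.]), 0.73, array([ 0.0015, -0.0567])), (array([156.7, 271.2]), 0.72, array([0.1729, 0.2105]))]
[(array([173. , 246.9]), 0.7), (array([255.9, 317.2]), 0.68), (array([169.9, 148. ]), 0.62)]
[(array([197.2, 249. ]), 0.84, array([ 0.0035, -0.0359]))]
expected tip px [199.7418 258.1545] [175.675  272.4523] [176.5886 247.4607]
```

View pics/w7.png

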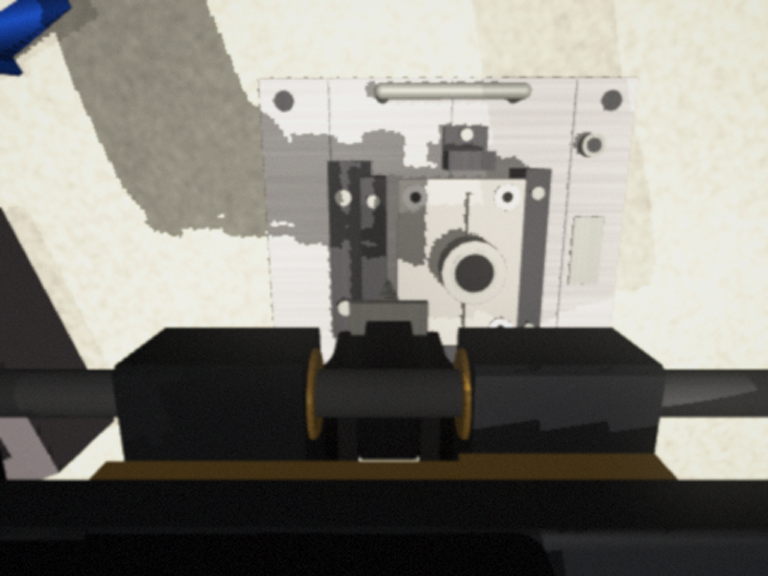

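The gauge hangs upright with its tip at (199,259) native, as predicted. The gap lies between rail edge col 257 and cover edge col 265, about 7.5 mm wide. I'll centre over it and lower to just above.

{"name": "arm_command", "arguments": {
  "plan": [
    [[0,0.09,0],[0,0,0],-1],
    [[0,0,0.6],[0,0,0],-1],
    [[0,0,0.6],[0,0,0],-1],
    [[0,0,0.6],[0,0,0],-1],
    [[0,0,0.6],[0,0,0],-1],
    [[0,0,0.5],[0,0,0],-1],
    [[0,0,0],[0,0,0],-1],
    [[0,0,0],[0,0,0],-1],
    [[0,0,0],[0,0,0],-1]
  ]
}}

```text
time_s: 18.75
position: [0.513, 0.0156, 0.1546]
tcp_rot: [0.0, 0.106, 0.994, 0.0]
wrist_force: [-0.9, -0.2, -0.6]
finger_gap: 0.0156
gripper_force: 40.0
```

```bash
python3 - <<'E'
from h import *
np.set_printoptions(precision=4,suppress=True)
s=st()
W=cap("wrist")
for n,z in (("gauge_tip",s["position"][2]-.0797),("rail_edge",.064),("cover_edge",.064)):
    print(n,[(np.round(x["position"],1),round(x["conf"],2),inF(atz(W,x["position"],z))) for x in place_of(W,n)[:2]])
# profile across gap at fixture x=-25 (visible), z=.064
g=cv2.cvtColor(W["img"],cv2.COLOR_RGB2GRAY).astype(np.float32)
for xf in(-.045,-.04,-.035,-.03):
    v=[]
    for y in np.arange(-50,-28,1.)/1000:
        p=F0+XF*xf+YF*y; r,c=proj(W,[*p,.064]); v.append(int(cv2.getRectSubPix(g,(1,1),(float(c),float(r)))[0,0]))
    print(xf,v)
save(W,"w8.png",(110,260,170,340),4.5)
E
```

```text
t 18.75 pos [0.513  0.0156 0.1546] inF [  1.4 -36.9] yaw -0.2127 tilt [0.0009 0.0002] F [-0.88 -0.24 -0.62] gap 0.0156 gf 39.99984172638506
gauge_tip [(array([201.4, 259.5]), 0.56, array([ 0.0027, -0.0358]))]
rail_edge [(array([191.1, 250.6]), 0.61, array([-0.0024, -0.0427]))]
cover_edge [(array([195.1, 260.8]), 0.72, array([ 0.0008, -0.0348]))]
-0.045 [79, 73, 70, 63, 62, 62, 62, 61, 69, 103, 123, 126, 125, 126, 130, 163, 222, 235, 237, 240, 241, 242]
-0.04 [137, 137, 136, 123, 88, 66, 61, 59, 69, 105, 121, 124, 125, 121, 126, 161, 221, 233, 223, 227, 239, 242]
-0.035 [62, 59, 60, 59, 58, 60, 61, 58, 62, 93, 119, 121, 120, 121, 125, 150, 204, 221, 224, 222, 224, 223]
-0.03 [50, 50, 49, 49, 49, 50, 49, 49, 59, 93, 118, 122, 121, 121, 124, 150, 201, 220, 223, 223, 223, 223]
```

View pics/w8.png

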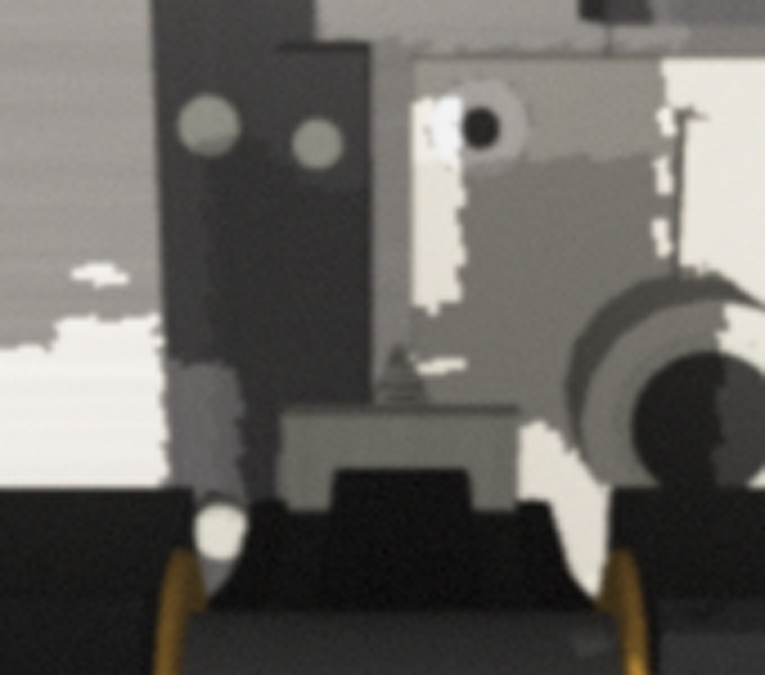

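The tip (col 258.4) is about 1 mm towards the cover from the gap centre (cols 253 to 262). I'll correct that and start down gently.

{"name": "arm_command", "arguments": {
  "plan": [
    [[0,-0.04,0],[0,0,0],-1],
    [[0,0,0.2],[0,0,0],-1],
    [[0,0,0.2],[0,0,0],-1],
    [[0,0,0.2],[0,0,0],-1],
    [[0,0,0.2],[0,0,0],-1],
    [[0,0,0],[0,0,0],-1],
    [[0,0,0],[0,0,0],-1],
    [[0,0,0],[0,0,0],-1]
  ]
}}

```text
time_s: 19.62
position: [0.5123, 0.0145, 0.1338]
tcp_rot: [0.0, 0.106, 0.994, -0.0]
wrist_force: [-0.5, 0.3, -2.3]
finger_gap: 0.0158
gripper_force: 40.0
```

```bash
python3 -c "
from h import *; st()"
```

```text
t 19.62 pos [0.5123 0.0145 0.1338] inF [  1.  -38.1] yaw -0.2129 tilt [ 0. -0.] F [-0.48  0.27 -2.27] gap 0.0158 gf 39.99985047150403
```

{"name": "arm_command", "arguments": {
  "plan": [
    [[0,0,0.16],[0,0,0],-1],
    [[0,0,0.16],[0,0,0],-1],
    [[0,0,0.08],[0,0,0],-1],
    [[0,0,0],[0,0,0],-1],
    [[0,0,0],[0,0,0],-1]
  ]
}}

```text
time_s: 20.03
position: [0.5122, 0.0145, 0.1236]
tcp_rot: [-0.0, 0.106, 0.994, -0.0]
wrist_force: [-0.8, -0.2, -1.5]
finger_gap: 0.0161
gripper_force: 40.0
```

{"name": "arm_command", "arguments": {
  "plan": [
    [[0,0,0.08],[0,0,0],-1],
    [[0,0,0],[0,0,0],-1],
    [[0,0,0],[0,0,0],-1]
  ]
}}

```text
time_s: 20.28
position: [0.5122, 0.0146, 0.1217]
tcp_rot: [-0.0, 0.106, 0.994, 0.0]
wrist_force: [-0.4, 0.4, -1.6]
finger_gap: 0.0158
gripper_force: 40.0
```

```bash
python3 -c "
from h import *; st()"
```

```text
t 20.28 pos [0.5122 0.0146 0.1217] inF [  0.9 -38.1] yaw -0.2128 tilt [-0.0001  0.0001] F [-0.36  0.36 -1.6 ] gap 0.0158 gf 39.99984119553119
```

Tip is about 22 mm in with no contact yet. I'll continue in 2 mm steps.

{"name": "arm_command", "arguments": {
  "plan": [
    [[0,0,0.08],[0,0,0],-1],
    [[0,0,0.08],[0,0,0],-1],
    [[0,0,0],[0,0,0],-1],
    [[0,0,0],[0,0,0],-1]
  ]
}}

```text
time_s: 20.62
position: [0.5121, 0.0145, 0.1176]
tcp_rot: [-0.0, 0.106, 0.994, -0.0]
wrist_force: [0.5, -1.3, -2.0]
finger_gap: 0.0155
gripper_force: 40.0
```

{"name": "arm_command", "arguments": {
  "plan": [
    [[0,0,0.08],[0,0,0],-1],
    [[0,0,0],[0,0,0],-1],
    [[0,0,0],[0,0,0],-1]
  ]
}}

```text
time_s: 20.87
position: [0.5122, 0.0143, 0.1156]
tcp_rot: [-0.0, 0.106, 0.994, -0.0]
wrist_force: [-0.7, -1.5, -2.6]
finger_gap: 0.0157
gripper_force: 40.0
```

{"name": "arm_command", "arguments": {
  "plan": [
    [[0,0,0.06],[0,0,0],-1],
    [[0,0,0],[0,0,0],-1],
    [[0,0,0],[0,0,0],-1]
  ]
}}

```text
time_s: 21.12
position: [0.5123, 0.0142, 0.1142]
tcp_rot: [0.0, 0.106, 0.994, -0.0]
wrist_force: [0.6, -3.8, -1.5]
finger_gap: 0.0157
gripper_force: 40.0
```

{"name": "arm_command", "arguments": {
  "plan": [
    [[0,0,0.06],[0,0,0],-1],
    [[0,0,0],[0,0,0],-1],
    [[0,0,0],[0,0,0],-1]
  ]
}}

```text
time_s: 21.37
position: [0.5123, 0.0141, 0.1127]
tcp_rot: [0.0, 0.106, 0.994, -0.0]
wrist_force: [0.2, -4.8, -1.4]
finger_gap: 0.0156
gripper_force: 40.0
```

The blade bears on the cover side only (lateral 4.8 N, pushing it towards the bar). I'll ease 1 mm towards the rail and continue.

{"name": "arm_command", "arguments": {
  "plan": [
    [[0,-0.04,0],[0,0,0],-1],
    [[0,0,0.03],[0,0,0],-1],
    [[0,0,0],[0,0,0],-1],
    [[0,0,0],[0,0,0],-1]
  ]
}}

```text
time_s: 21.7
position: [0.5121, 0.014, 0.112]
tcp_rot: [-0.0, 0.106, 0.994, 0.0]
wrist_force: [-0.4, -0.8, -1.9]
finger_gap: 0.0155
gripper_force: 40.0
```

{"name": "arm_command", "arguments": {
  "plan": [
    [[0,0,0.04],[0,0,0],-1],
    [[0,0,0],[0,0,0],-1],
    [[0,0,0],[0,0,0],-1]
  ]
}}

```text
time_s: 21.95
position: [0.5121, 0.0138, 0.111]
tcp_rot: [0.0, 0.106, 0.994, 0.0]
wrist_force: [0.0, -1.2, 0.1]
finger_gap: 0.0161
gripper_force: 40.0
```

{"name": "arm_command", "arguments": {
  "plan": [
    [[0,0,0.03],[0,0,0],-1],
    [[0,0,0],[0,0,0],-1],
    [[0,0,0],[0,0,0],-1]
  ]
}}

```text
time_s: 22.2
position: [0.5123, 0.0138, 0.1105]
tcp_rot: [0.0, 0.106, 0.994, 0.0]
wrist_force: [-0.6, -0.4, 3.4]
finger_gap: 0.0157
gripper_force: 40.0
```

{"name": "arm_command", "arguments": {
  "plan": [
    [[0,0,0.03],[0,0,0],-1],
    [[0,0,0],[0,0,0],-1],
    [[0,0,0],[0,0,0],-1]
  ]
}}

```text
time_s: 22.45
position: [0.5124, 0.0138, 0.11]
tcp_rot: [0.0, 0.106, 0.994, 0.0]
wrist_force: [-1.2, -0.1, 6.0]
finger_gap: 0.016
gripper_force: 40.0
```

Snug: the push is about 7 N net and the lateral force is balanced. I'll ease off slightly for margin and check the seat.

{"name": "arm_command", "arguments": {
  "plan": [
    [[0,0,-0.02],[0,0,0],-1],
    [[0,0,0],[0,0,0],-1],
    [[0,0,0],[0,0,0],-1],
    [[0,0,0],[0,0,0],-1]
  ]
}}

```text
time_s: 22.78
position: [0.5123, 0.0138, 0.11]
tcp_rot: [0.0, 0.106, 0.994, 0.0]
wrist_force: [2.7, 0.5, -0.2]
finger_gap: 0.0156
gripper_force: 40.0
```

```bash
python3 - <<'E'
from h import *
np.set_printoptions(precision=4,suppress=True)
s=st(); W=cap("wrist")
for n,z in (("cover_boss",.088),("datum_edge",.064),("rail_edge",.064),("cover_edge",.064)):
    print(n,[(np.round(x["position"],1),round(x["conf"],2),inF(atz(W,x["position"],z))) for x in place_of(W,n)[:1]])
st(); save(W,"w9.png",None,1.5)
E
```

```text
t 22.78 pos [0.5123 0.0138 0.11  ] inF [  1.2 -38.9] yaw -0.2126 tilt [0.0005 0.0002] F [ 2.73  0.47 -0.23] gap 0.0156 gf 40.000327276065946
cover_boss [(array([223.9, 345.1]), 0.88, array([-0.0005,  0.0114]))]
datum_edge [(array([210.3, 388.3]), 0.97, array([-0.0012,  0.0452]))]
rail_edge [(array([209.7, 252.1]), 0.74, array([-0.0015, -0.0427]))]
cover_edge [(array([208.9, 323.6]), 0.25, array([-0.0021,  0.0034]))]
t 23.03 pos [0.5123 0.0138 0.11  ] inF [  1.1 -38.9] yaw -0.2127 tilt [0.0004 0.0002] F [ 2.58  0.4  -1.09] gap 0.0158 gf 40.00087324529886
```

View pics/w9.png

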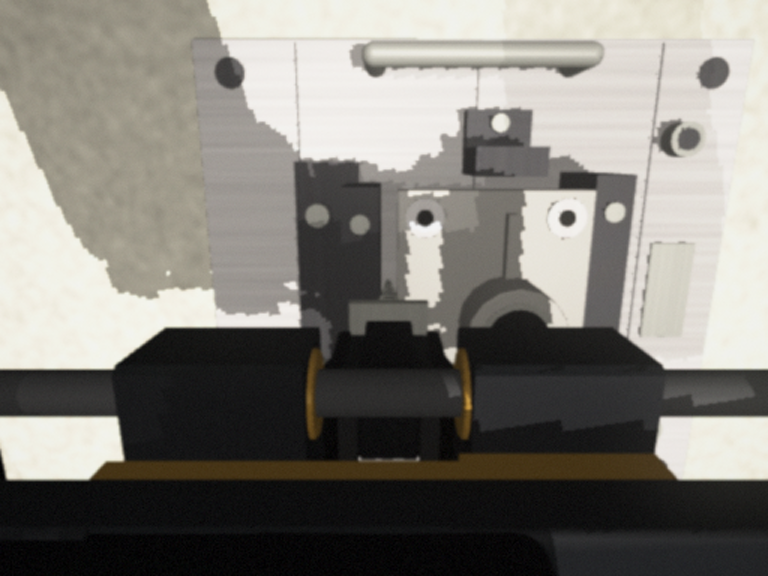

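The cover is still flush and square (boss at fixture y 11.4 mm) and the blade sits upright in the gap. I'll restore a light push so it bears steadily.

{"name": "arm_command", "arguments": {
  "plan": [
    [[0,0,0.01],[0,0,0],-1],
    [[0,0,0],[0,0,0],-1],
    [[0,0,0],[0,0,0],-1],
    [[0,0,0],[0,0,0],-1],
    [[0,0,0],[0,0,0],-1],
    [[0,0,0],[0,0,0],-1]
  ]
}}

```text
time_s: 23.53
position: [0.5123, 0.0137, 0.11]
tcp_rot: [0.0, 0.106, 0.994, 0.0]
wrist_force: [2.5, 2.2, 2.7]
finger_gap: 0.0155
gripper_force: 40.0
```

```bash
python3 -c "
from h import *; st()"
```

```text
t 23.53 pos [0.5123 0.0137 0.11  ] inF [  1.2 -38.9] yaw -0.2127 tilt [0.0005 0.0003] F [2.54 2.17 2.72] gap 0.0155 gf 40.00173004344106
```

```bash
python3 -c "
from h import *; print(arm.sign_off()); st()"
```

```text
the job is handed in; nothing more can be done
None
the job is handed in; nothing more can be done
```

I handed the job in at about 23.5 s: the cover is flush against the datum bar, and the gauge is held upright in the gap with its tip about 34 mm below the edges and about 4 N of push; the blade's side forces on cover and rail could not be read directly, and no verdict came back.

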